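# Set out the jars from behind the spray cans

## Robot

A 6-joint arm with a two-finger parallel gripper is mounted at the origin on a cart in front of the work surface, level with it; the furniture and walls round the work are solid. World frame = base frame: x ahead of the robot, y to its left, z up, the work surface at z = 0. Lengths are in m, angles in rad, forces in N, time in s.
With the tool pointing down it reaches from about 0.275 to 0.75 m from the base axis. Payload 10.2 kg.
Tool frame: the origin (TCP) lies midway between the tips of the shut fingers; the grasp point (between the pads) lies 19 mm behind it (arm.hold_point_z is the distance from the TCP to the grasp point, in m); z points along the fingers, y is the line along which they close (so a half turn about z gives the same grasp; the last joint's range is limited). The gripper opens to 88 mm and grips with 3 to 60 N. Pads are 18 mm wide; open, the fingers measure 123 mm over their backs; the gripper's body (75 mm by 187 mm) begins 45 mm behind the grasp point.
Start: joints at [-1.403, 0.313, 1.498, -0, 1.331, -0.223], TCP at [0.2, -0.485, 0.239] pointing down, gripper open.
Joint ranges: [-2.94, 2.94], [-0.97, 2.17], [0.19, 2.56], [-1.23, 4.37], [0.02, 3.11], [-2.88, 2.88]. Speed limits (rad/s): [2.39, 2.39, 3.01, 3.14, 3.14, 3.14].

## Interface

Orientations are given as a rotation vector (axis times angle).
In Python, from bench import arm gives the robot as it stands. The module is installed in compiled form; this text tells all that it offers. Calls block until the motion is done:
- arm.goto(position, orientation): joint-space move of the TCP to a pose.
- arm.move_straight(position, rotation=None, feed=0.15, threshold=None): straight line of the TCP; rotation=None keeps the orientation; feed is the mean speed in m/s. With threshold (N) it stops when the force on the tool has changed by that much, and returns True; else False.
- arm.set_joints(angles): joint-space move.
- arm.move_gripper(opening, squeeze=None): opening from 0.0 (shut) to 1.0 (fully open); squeeze is the grip in N (None keeps the last); returns when the fingers have stopped.
- arm.pause(seconds).
- arm.solve_ik(position, orientation): joint angles nearest the present ones, or None.
- arm.read_camera(name): name is "side" or "top"; returns a dict with "frame" (400x640x3 uint8, red, green, blue), "depth" (400x640 float32, m along the optical axis (not along the pixel's ray), 0 where there is no reading), "vertical_fov" (degrees; the focal length in pixels is half the picture's height over the tangent of half this angle, whatever the lens; pixels are square), "cx", "cy" (the principal point, pixels), "rvec" (rotation vector, rad) and "tvec" (3), from world to camera coordinates, as OpenCV has them. Camera axes: x right, y down, z forward; pixel columns grow to the right and rows downward; lengths in m; the calibration is good to about 2 mm. A picture is of the moment at which its call begins.
A pose or a line that the arm cannot do raises arm.MotionError and nothing moves.
- arm.close_job(): hands the job in; it is judged then, once.
Readings, each from a call of its own:
- arm.read_clock(): time.
- arm.read_q(): joint angles.
- arm.read_qvel(): joint speeds.
- arm.read_joint_torque(): joint torques, N m.
- arm.read_tcp_pos(): TCP position.
- arm.read_orientation(): TCP orientation.
- arm.read_ft_force(): force on the tool from outside, world axes, zero at the start.
- arm.read_ft_torque(): the same for the moment, N m.
- arm.read_width(): opening from 0.0 (shut) to 1.0 (fully open).
- arm.read_finger_force(): force on a finger pad.
Only numpy, scipy, OpenCV 4.12 (cv2) and the standard library are available. Lean on these libraries where they do the work, as an engineer would, in place of code of your own. Each camera call takes 0.05 s, during which the arm holds its last target. There are 200 camera calls.

## Task

The two jars I need stand in the wooden stock tray behind the two spray cans. First stand both cans aside, upright and wholly on the green mat; with the cans waiting there, stand the orange-lidded jar in the middle of the orange pad and the grey jar in the middle of the grey pad. Then put each can back upright exactly where it stood in the tray, and knock nothing over nor shift the other things on the bench.

Things in the scene. Friction and masses are not known exactly. Their poses are not given: they have to be found in the camera images.
- spray_red_mid (a point): red spray can with a black cap, standing: 67 mm diameter up to 153 mm, the cap 60 mm diameter from about 153 to 200 mm (total height 200 mm), 0.35 kg. The point is at its axis, half-way up (100 mm above its foot); z is up along the can. It stands in one of the two places at the tray's side nearer the robot.
- spray_blue_mid (a point): blue spray can with a red cap, standing: 67 mm diameter up to 146 mm, the cap 60 mm diameter from about 146 to 190 mm (total height 190 mm), 0.35 kg. The point is at its axis, half-way up (95 mm above its foot); z is up along the can. It stands in the other of the two places at the tray's side nearer the robot.
- jar_screws_mid (a point): closed jar with an orange lid: 67 mm diameter up to 67 mm, the lid 62 mm diameter above that (total height 82 mm), 0.42 kg. The point is at its axis, half-way up (41 mm above its foot); z is up. It stands in the tray about 71 mm (centre to centre) behind one of the cans.
- jar_washers_mid (a point): closed grey jar with a light grey lid: 63 mm diameter up to 62 mm, the lid 58 mm diameter above that (total height 76 mm), 0.45 kg. The point is at its axis, half-way up (38 mm above its foot); z is up. It stands in the tray about 71 mm behind the other can, 115 mm from the first jar.
- stock_tray: shallow fixed wooden tray, 176 mm (its x) by 262 mm (its y) outside, with a 10 mm thick base on which cans and jars stand and a 9 mm wide lip, 22 mm high above the bench. Origin: centre of its underside; x points away from the robot, from the cans to the jars; z up.
- green_mat: fixed green mat, 250 mm (its x) by 130 mm (its y), 4 mm thick: the side area where the cans wait. Room for both cans one behind the other along its x. Origin: centre of its underside; z up. It lies left or right of the tray.
- orange_pad_top (a point): round fixed orange pad, 96 mm diameter, 4 mm thick, on the white board; the point is at the centre of its top face (12 mm above the bench), z up. Place of the jar with the orange lid.
- grey_pad_top (a point): round fixed grey pad, 96 mm diameter, 4 mm thick, on the white board (the two pads 120 mm apart); the point is at the centre of its top face (12 mm above the bench), z up. Place of the grey jar.
- masking_tape: bystander, leave alone: roll of pale masking tape lying flat, 70 mm diameter, 25 mm high, behind and left of the tray; origin at the centre of its underside, z up.

How it is judged:
On the way, in this order (a step that is already met when the one before it is completed fails the run):
1. both cans stand upright on the green mat (x of spray_red_mid in the frame of green_mat between -0.095 and 0.095 m and y of spray_red_mid in the frame of green_mat between -0.037 and 0.037 m and height (world z) of spray_red_mid below 0.108 m and angle between each of spray_red_mid, spray_blue_mid's own z axis and vertical below 0.1 rad and x of spray_blue_mid in the frame of green_mat between -0.095 and 0.095 m and y of spray_blue_mid in the frame of green_mat between -0.037 and 0.037 m and height (world z) of spray_blue_mid below 0.103 m), for 0.2 s.
2. with both cans still standing on the green mat, each jar stands on the pad of its colour (all of step 1 and horizontal distance between jar_screws_mid and orange_pad_top below 0.015 m and angle between each of jar_screws_mid, jar_washers_mid's own z axis and vertical below 0.1 rad and height (world z) of jar_screws_mid below 0.057 m and horizontal distance between jar_washers_mid and grey_pad_top below 0.015 m and height (world z) of jar_washers_mid below 0.054 m), for 0.2 s.
At the end, for the whole second after the job is handed in: Each can stands upright within 15 mm of where it stood at the start; the orange-lidded jar stands upright with its axis within 15 mm of the centre of the orange pad, the grey jar likewise on the grey pad; all are at rest (horizontal distance between jar_screws_mid and orange_pad_top below 0.015 m and angle between each of jar_screws_mid, jar_washers_mid, spray_red_mid, spray_blue_mid's own z axis and vertical below 0.1 rad and height (world z) of jar_screws_mid below 0.057 m and horizontal distance between jar_washers_mid and grey_pad_top below 0.015 m and height (world z) of jar_washers_mid below 0.054 m and distance of each of spray_red_mid, spray_blue_mid from where it was at the start of the episode below 0.015 m and linear speed of each of spray_red, spray_blue, jar_screws, jar_washers below 0.02 m/s); the robot touches nothing.
It fails at once if a can or a jar is knocked over (angle between any of spray_red_mid, spray_blue_mid, jar_screws_mid, jar_washers_mid's own z axis and vertical above 0.7 rad).
It fails at once if a bystander (the roll of masking tape) is shifted by more than 30 mm (distance of masking_tape from where it was at the start of the episode above 0.03 m).
It also fails if it takes over 131 s, if anything falls off the work surface, if the arm or the gripper's body presses on something with over 40 N, if the wrist force passes 120 N, or if a joint passes its speed limit or range.

## Working session

There is one attempt and no reset: what is moved stays moved. The work goes in short steps, each a Python script; the robot and the scene stay as the last script left them, time stands still between calls to the robot, and variables do not carry over. Pictures are saved under pics/ and viewed, at most 14 in all, crops included, and the job is handed in when it is done.

```bash
mkdir -p pics
cat > h.py <<'E'
from bench import arm
import numpy as np, cv2
def cam(n):
    d=arm.read_camera(n); d['f']=200/np.tan(np.radians(d['vertical_fov'])/2)
    d['R']=cv2.Rodrigues(np.array(d['rvec'],float))[0]; d['t']=np.array(d['tvec'],float).ravel(); return d
def cloud(d):
    v,u=np.mgrid[:400,:640]; z=d['depth']
    p=np.stack([(u-d['cx'])/d['f']*z,(v-d['cy'])/d['f']*z,z],-1)
    return (p-d['t'])@d['R']
def plane(d,u,v,h):
    r=d['R'].T@np.array([(u-d['cx'])/d['f'],(v-d['cy'])/d['f'],1]); c=-d['R'].T@d['t']
    return c+r*(h-c[2])/r[2]
E
python3 - <<'E'
from h import *
for n in('top','side'):
    d=cam(n); cv2.imwrite(f'pics/{n}0.png',d['frame'][:,:,::-1]); np.save(n+'.npy',cloud(d)); np.save(n+'f.npy',d['frame'])
    print(n,-d['R'].T@d['t'],d['R'][2],d['f'],d['cx'],d['cy'],(d['depth']>0).mean(),[k for k in d])
print(arm.read_clock(),arm.read_orientation(),arm.hold_point_z)
E
```

```text
top [ 4.27599298e-01 -1.33197230e-04  9.58878843e-01] [ 0.17990137 -0.02742322 -0.98330233] 366.2942295726089 321.21005887059334 197.49264387254522 0.99591015625 ['frame', 'depth', 'vertical_fov', 'cx', 'cy', 'rvec', 'tvec', 'f', 'R', 't']
side [ 0.81011632 -0.96205178  0.85816437] [-0.18597048  0.7664242  -0.61482431] 429.11743588421746 321.7339048166136 198.04941155521345 0.9303046875 ['frame', 'depth', 'vertical_fov', 'cx', 'cy', 'rvec', 'tvec', 'f', 'R', 't']
0.1 [-3.08065331e+00 -6.09737291e-01 -2.04285537e-05] 0.0187
```

View pics/top0.png

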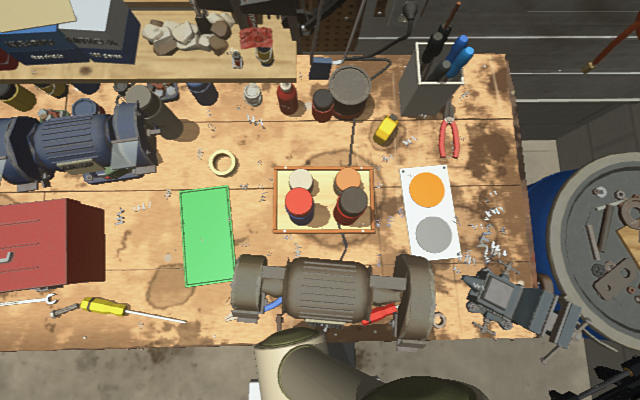

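View pics/side0.png

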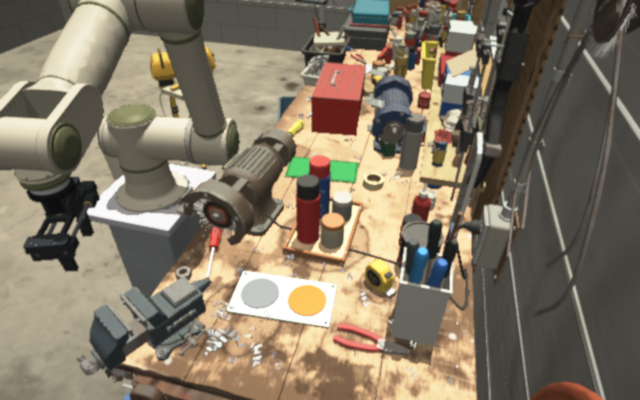

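The top view shows the blue can's red cap at (299,203), the red can's black cap at (351,203), the grey lid at (300,180) and the orange lid at (348,180). The green mat is at (208,236), the orange pad at (427,190), the grey pad at (433,235) and the tape at (222,163). A bench grinder at (330,290) stands between the robot and the tray. The side view agrees.

Run:
```python
from h import *
P=np.load('top.npy');F=np.load('topf.npy');H=cv2.cvtColor(F,cv2.COLOR_RGB2HSV).astype(int)
z=P[...,2]
v,u=np.mgrid[:400,:640]
def fit(name,m):
    m=cv2.morphologyEx(m.astype('uint8'),cv2.MORPH_OPEN,np.ones((3,3)))
    n,l,s,c=cv2.connectedComponentsWithStats(m); k=1+s[1:,4].argmax(); q=P[l==k]
    (cx,cy),r=cv2.minEnclosingCircle(q[:,:2].astype('float32'))
    print(name,'mean',q.mean(0).round(4),'circ',round(cx,4),round(cy,4),'d',round(2*r,4),'zsd',q[:,2].std().round(4),len(q))
    return q
box=lambda a,b,c,d:(u>=a)&(u<=b)&(v>=c)&(v<=d)
fit('blue cap',box(270,330,170,230)&(z>.190)&(z<.21))
fit('red cap',box(325,385,170,230)&(z>.198)&(z<.222))
fit('wash',box(270,330,160,200)&(z>.078)&(z<.094))
fit('screw',box(325,370,160,200)&(z>.084)&(z<.1))
fit('opad',box(395,465,165,215)&(H[...,1]>150)&(z<.03))
fit('gpad',box(395,465,210,260)&(H[...,2]<190)&(H[...,1]<60)&(z<.03)&(z>.005))
g=fit('mat',box(160,250,170,300)&(H[...,0]>45)&(H[...,0]<80)&(H[...,1]>100))
print(cv2.minAreaRect(g[:,:2].astype('float32')))
fit('tape',box(200,245,145,180)&(z>.018)&(z<.04))
# tray lip
t=P[box(265,385,160,240)&(z>.017)&(z<.027)];print('tray',cv2.minAreaRect(t[:,:2].astype('float32')))
# height map 4cm
hm={}
S=np.load('side.npy')
A=np.concatenate([P.reshape(-1,3),S.reshape(-1,3)])
X=np.arange(.1,.75,.04);Y=np.arange(.48,-.5,-.04)
print('      '+' '.join('%4d'%(y*100) for y in Y))
for x in X[::-1]:
    print('%.2f'%x,' '.join('%4d'%(1000*max(A[(abs(A[:,0]-x)<.02)&(abs(A[:,1]-y)<.02)&(A[:,2]<.6)][:,2],default=-.01)) for y in Y))
```

```text
blue cap mean [0.5597 0.026  0.2003] circ 0.561 0.0259 d 0.0609 zsd 0.0019 630
red cap mean [ 0.5577 -0.0877  0.2102] circ 0.5589 -0.0884 d 0.0607 zsd 0.0022 646
wash mean [0.6349 0.0246 0.0867] circ 0.6325 0.0249 d 0.0587 zsd 0.0015 385
screw mean [ 0.6322 -0.0896  0.0927] circ 0.6296 -0.0909 d 0.0623 zsd 0.0016 432
opad mean [ 0.618  -0.3062  0.0129] circ 0.6184 -0.3062 d 0.0936 zsd 0.0018 922
gpad mean [ 0.4985 -0.3152  0.0128] circ 0.4991 -0.3153 d 0.0954 zsd 0.0018 1023
mat mean [0.5076 0.2695 0.0099] circ 0.5227 0.1722 d 0.3939 zsd 0.0703 4399
((0.5216150283813477, 0.17509865760803223), (0.23544226586818695, 0.3261559009552002), 6.694109916687012)
tape mean [0.6969 0.2316 0.0254] circ 0.6981 0.2315 d 0.0716 zsd 0.0021 330
tray ((0.5862360000610352, -0.032167062163352966), (0.2623589038848877, 0.19608049094676971), 89.24114990234375)
        48   44   40   36   32   28   24   20   16   12    8    4    0   -3   -7  -11  -15  -19  -23  -27  -31  -35  -39  -43  -47
0.74  206  209  219  220  140   13   28   27    4  117    4    3    4    5    5   14   58   71   16   16    4   17   1
[... 1391 characters left out ...]
  599  599  230  230   21   24    4   92  113  141
0.26    3    4    3    4    4    4    3    4    3  246  287  404  509  514  512  580  599  199  197   23   22  547  550  544  536
0.22    0    0    0    2    0   -9   -4  -10   -2  238  287  389  275  404  521  572  599  599  599  596  587  572  557  544  529
0.18  -10  -10  -10  -10  -10  -10  -10  -10  -10  221  267  270  267  251  -10  571  599  599  599  599  599  582  562  345  528
0.14  -10  -10  -10  -10  -10  -10  -10  -10    6    3    1  264  265  252    1    4    3  -10  -10  599  599  580  557  548  540
0.10  -10  -10  -10  -10  -10  -10  -10  -10    4    2   12  264  264  257   12    2    3  -10  -10  -10  -10  -10  -10  -10  -10
```

```bash
cat >> h.py <<'E'
from scipy.spatial.transform import Rotation as Rn
def down(a):  # tool down, closing line at angle a from world y (about z)
    return (Rn.from_euler('z',a)*Rn.from_euler('x',np.pi))
def rv(a):
    """closing yaw a, half turn picked by the smaller last joint travel from centre"""
    return down(a).as_rotvec()
E
python3 - <<'E'
from h import *
d=cam('top');F=d['frame'];H=cv2.cvtColor(F,cv2.COLOR_RGB2HSV)
m=cv2.inRange(H,(45,100,60),(80,255,255)); m[:,:150]=0;m[:,260:]=0
m=cv2.morphologyEx(m,cv2.MORPH_OPEN,np.ones((5,5)))
c=max(cv2.findContours(m,0,1)[0],key=cv2.contourArea).reshape(-1,2)
w=np.array([plane(d,u,v,.004)[:2] for u,v in c],'float32')
print(cv2.minAreaRect(w),cv2.boxPoints(cv2.minAreaRect(w)))
print(arm.read_q())
for p in [(.56,.026,.42),(.56,.026,.169),(.435,.27,.30),(.545,.27,.165),(.632,.025,.05),(.618,-.306,.05),(.4985,-.315,.05),(.4985,-.315,.25)]:
    for a in (0,np.pi,np.pi/2,-np.pi/2):
        try:q=arm.solve_ik(p,rv(a))
        except Exception as e:q=None
        print(p,round(a,2),None if q is None else np.round(q,2))
E
```

```text
((0.5105268359184265, 0.2700241804122925), (0.23615433275699615, 0.12941749393939972), 5.952698707580566) [[0.3863756  0.32213855]
 [0.39979714 0.19341888]
 [0.63467807 0.21790981]
 [0.62125653 0.3466295 ]]
[-1.40340381e+00  3.13336701e-01  1.49819761e+00 -1.46072136e-05
  1.33098580e+00 -2.23405218e-01]
(0.56, 0.026, 0.42) 0 [-0.16  0.36  0.98 -0.    1.81  1.41]
(0.56, 0.026, 0.42) 3.14 [-0.16  0.36  0.98  0.    1.81 -1.73]
(0.56, 0.026, 0.42) 1.57 [-0.16  0.36  0.98 -0.    1.81 -0.16]
(0.56, 0.026, 0.42) -1.57 None
(0.56, 0.026, 0.169) 0 [-0.16  0.45  1.49 -0.    1.2   1.41]
(0.56, 0.026, 0.169) 3.14 [-0.16  0.45  1.49  0.    1.2  -1.73]
(0.56, 0.026, 0.169) 1.57 [-0.16  0.45  1.49 -0.    1.2  -0.16]
(0.56, 0.026, 0.169) -1.57 None
(0.435, 0.27, 0.3) 0 [ 0.33  0.25  1.43 -0.    1.47  1.9 ]
(0.435, 0.27, 0.3) 3.14 [ 0.33  0.25  1.43  0.    1.47 -1.24]
(0.435, 0.27, 0.3) 1.57 [ 0.33  0.25  1.43 -0.    1.47  0.33]
(0.435, 0.27, 0.3) -1.57 [ 0.33  0.25  1.43  0.    1.47 -2.82]
(0.545, 0.27, 0.165) 0 [ 0.27  0.56  1.33 -0.    1.25  1.84]
(0.545, 0.27, 0.165) 3.14 [ 0.27  0.56  1.33  0. 
[... 446 characters left out ...]
5) 3.14 [-0.63  0.85  1.13  0.    1.16 -2.2 ]
(0.618, -0.306, 0.05) 1.57 [-0.63  0.85  1.13  0.    1.16 -0.63]
(0.618, -0.306, 0.05) -1.57 [-0.63  0.85  1.13 -0.    1.16  2.51]
(0.4985, -0.315, 0.05) 0 [-0.76  0.66  1.5  -0.    0.99  0.81]
(0.4985, -0.315, 0.05) 3.14 [-0.76  0.66  1.5   0.    0.99 -2.33]
(0.4985, -0.315, 0.05) 1.57 [-0.76  0.66  1.5   0.    0.99 -0.76]
(0.4985, -0.315, 0.05) -1.57 [-0.76  0.66  1.5  -0.    0.99  2.38]
(0.4985, -0.315, 0.25) 0 [-0.76  0.45  1.27 -0.    1.42  0.81]
(0.4985, -0.315, 0.25) 3.14 [-0.76  0.45  1.27  0.    1.42 -2.33]
(0.4985, -0.315, 0.25) 1.57 [-0.76  0.45  1.27  0.    1.42 -0.76]
(0.4985, -0.315, 0.25) -1.57 [-0.76  0.45  1.27 -0.    1.42  2.38]
```

The mat is 236 × 129 mm against the nominal 250 × 130, which is close enough. The heights and diameters match too. I'll start with the blue can and stop above it to check that the arm clears the grinder.

```bash
cat >> h.py <<'E'
def pick(x,y,z,zup,yaw=0,sq=30,zlift=None):
    arm.move_gripper(1.0)
    arm.goto([x,y,zup],rv(yaw))
    hit=arm.move_straight([x,y,z],feed=.12,threshold=8)
    if hit: raise SystemExit('contact on approach %s'%arm.read_tcp_pos())
    arm.move_gripper(0.0,sq); print('width mm',arm.read_width()*88,'force',arm.read_finger_force())
    if zlift: arm.move_straight([x,y,zlift],feed=.12)
def place(x,y,z,zout,yaw=None):
    p=arm.read_tcp_pos(); r=None if yaw is None else rv(yaw)
    arm.move_straight([x,y,p[2]],r,feed=.2)
    arm.move_straight([x,y,z+.012],feed=.12)
    hit=arm.move_straight([x,y,z-.003],feed=.02,threshold=4); print('down',hit,arm.read_tcp_pos(),'want z',z)
    arm.move_gripper(1.0)
    arm.move_straight([x,y,zout],feed=.15)
E
python3 - <<'E'
from h import *
p=arm.read_tcp_pos(); arm.move_straight([p[0],p[1],.40],feed=.2)
arm.move_gripper(1.0)
arm.goto([.560,.026,.36],rv(0)); arm.move_straight([.560,.026,.235],feed=.15)
print(arm.read_clock(),arm.read_tcp_pos())
d=cam('side');cv2.imwrite('pics/side1.png',d['frame'][:,:,::-1])
E
```

```text
4.55 [0.56036929 0.02586469 0.23596379]
```

View pics/side1.png

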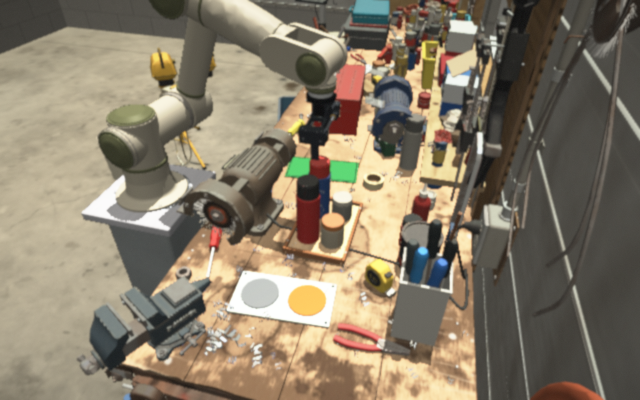

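The gripper (315,130) hangs over the blue cap (319,162). The wrist (312,65) and forearm are well above the grinder (240,180), so the approach is clear.

Run:
```python
from h import *
pick(.560,.026,.164,.235,sq=30,zlift=.29)
arm.move_straight([.560,.2633,.29],feed=.25)
place(.4459,.2633,.164-.006,.27)
arm.move_straight([.4459,.2633,.33],feed=.2)
arm.goto([.558,-.0880,.33],rv(0))
pick(.558,-.0880,.169,.33,sq=30,zlift=.29)
arm.move_straight([.5553,.15,.29],feed=.25)
place(.5553,.2747,.169-.006,.34)
print(arm.read_clock())
arm.goto([.50,.10,.42],rv(0)); 
for n in('top','side'):
    d=cam(n);cv2.imwrite(f'pics/{n}2.png',d['frame'][:,:,::-1]);np.save(n+'.npy',cloud(d));np.save(n+'f.npy',d['frame'])
```

```text
width mm 58.910198650184306 force 29.93844867355449
down True [0.44601503 0.26333166 0.15821823] want z 0.158
width mm 58.69350265916764 force 29.994108479004353
down True [0.55519758 0.27476746 0.16306082] want z 0.163
23.625
```

View pics/side2.png

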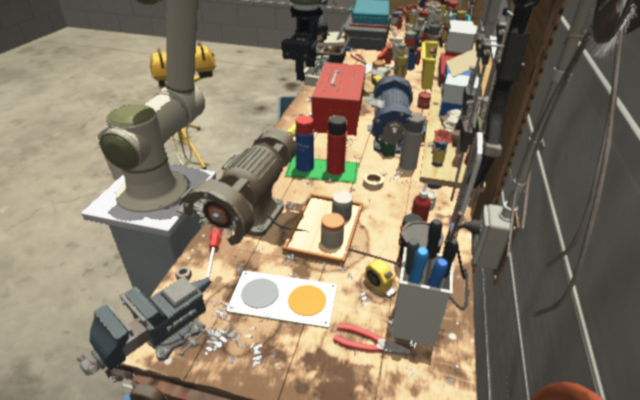

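View pics/top2.png

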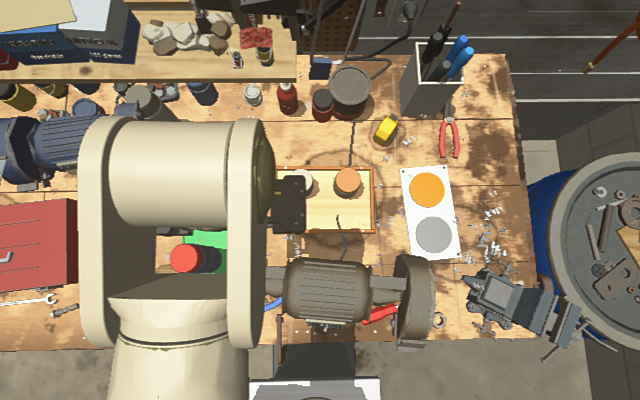

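Both cans stand upright on the green mat, blue at (305,145) and red at (337,145) in the side view. The tray now holds only the two jars, and the orange lid is unobstructed at (348,181) in the top view.

Run:
```python
from h import *
P=np.load('top.npy');F=np.load('topf.npy')
v,u=np.mgrid[:400,:640];z=P[...,2]
q=P[(u>325)&(u<370)&(v>160)&(v<200)&(z>.084)&(z<.1)];print('screw',q.mean(0),np.ptp(q,0))
A=np.concatenate([P.reshape(-1,3),np.load('side.npy').reshape(-1,3)])
for x in np.arange(.38,.6,.02):
    s=A[(abs(A[:,0]-x)<.01)&(A[:,1]<-.15)&(A[:,1]>-.5)&(A[:,2]<.3)&(A[:,2]>.09)]
    l=s[s[:,1]>-.3][:,1];r=s[s[:,1]<=-.3];print(round(x,2),'grinder ymin',min(l,default=None),'vise ymax',max(r[:,1],default=None),'z',max(r[:,2],default=None))
```

```text
screw [ 0.62908109 -0.0902337   0.09262756] [0.06213118 0.05922327 0.0120377 ]
0.38 grinder ymin -0.24299654145402702 vise ymax -0.3747056668639232 z 0.10738379440885581
0.4 grinder ymin -0.24547047349485293 vise ymax -0.40623458637996385 z 0.10393008308770156
0.42 grinder ymin -0.25068860830667916 vise ymax None z None
0.44 grinder ymin -0.24983285647498557 vise ymax None z None
0.46 grinder ymin None vise ymax None z None
0.48 grinder ymin None vise ymax None z None
0.5 grinder ymin None vise ymax None z None
0.52 grinder ymin None vise ymax None z None
0.54 grinder ymin None vise ymax None z None
0.56 grinder ymin None vise ymax None z None
0.58 grinder ymin None vise ymax None z None
```

Run:
```python
from h import *
arm.goto([.629,-.090,.25],rv(0))
pick(.629,-.0902,.046,.25,sq=35,zlift=.12)
place(.6182,-.3062,.048,.20)
arm.move_straight([.6182,-.3062,.25],feed=.2)
pick(.631,.0248,.046,.20,sq=35,zlift=.30)
# yaw by the half of the route that is high and free
arm.move_straight([.56,-.315,.30],rv(np.pi/2),feed=.2)
place(.4988,-.3152,.048,.30)
print(arm.read_clock())
arm.goto([.50,.10,.40],rv(0))
for n in('top','side'):
    d=cam(n);cv2.imwrite(f'pics/{n}3.png',d['frame'][:,:,::-1]);np.save(n+'.npy',cloud(d))
P=np.load('top.npy');z=P[...,2];v,u=np.mgrid[:400,:640]
for nm,a,c in(('screw',(.6182,-.3062),.094),('wash',(.4988,-.3152),.088)):
    q=P[(np.hypot(P[...,0]-a[0],P[...,1]-a[1])<.055)&(abs(z-c)<.008)];print(nm,q.mean(0)-[*a,c],len(q))
```

```text
width mm 65.25291564079076 force 34.99986520037055
down True [ 0.61812051 -0.30615689  0.0481653 ] want z 0.048
width mm 61.192062108899236 force 35.00006318092346
down True [ 0.49869796 -0.31513974  0.04816439] want z 0.048
46.925
screw [-0.0006192   0.00018005  0.00061818] 517
wash [2.58501399e-05 6.38409313e-04 6.33190826e-04] 480
```

View pics/top3.png

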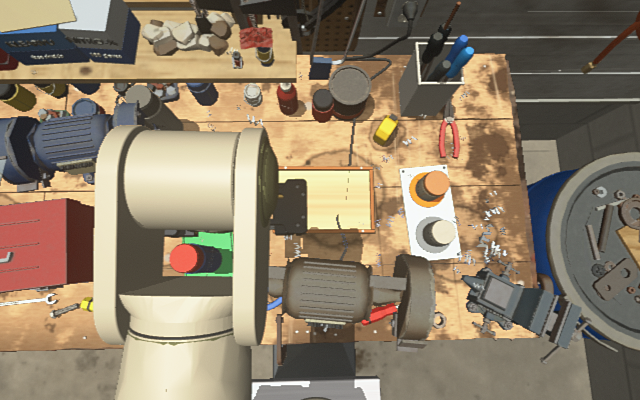

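View pics/side3.png

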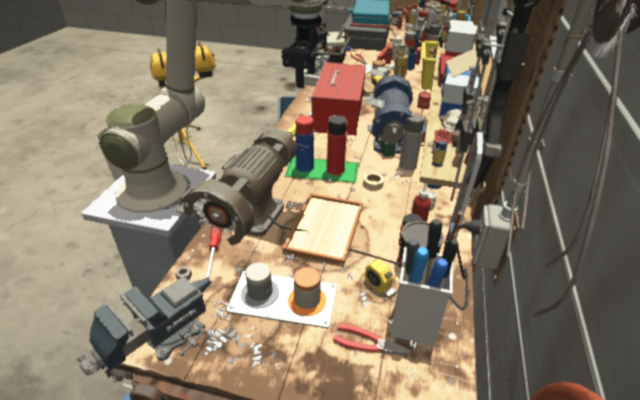

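Both jars stand centred on their pads, within 1 mm: orange at (434,186) and grey at (437,232) in the top view. The cans are still on the mat, so I'll return red first, then blue.

Run:
```python
from h import *
arm.goto([.5553,.2747,.34],rv(0))
pick(.5553,.2747,.163,.34,sq=30,zlift=.29)
place(.558,-.0880,.169,.34)
arm.goto([.4459,.2633,.34],rv(0))
pick(.4459,.2633,.158,.34,sq=30,zlift=.29)
arm.move_straight([.560,.2633,.29],feed=.2)
place(.560,.026,.164,.34)
arm.move_straight([.560,.026,.42],feed=.2)
arm.goto([.30,.40,.42],rv(0))
for n in('top','side'):
    d=cam(n);cv2.imwrite(f'pics/{n}4.png',d['frame'][:,:,::-1]);np.save(n+'.npy',cloud(d))
P=np.load('top.npy');z=P[...,2]
for nm,a,c in(('red',(.5577,-.0877),.210),('blue',(.5597,.026),.2),('screw',(.6182,-.3062),.094),('wash',(.4988,-.3152),.088)):
    q=P[(np.hypot(P[...,0]-a[0],P[...,1]-a[1])<.055)&(abs(z-c)<.009)];print(nm,q.mean(0)-[*a,c],len(q))
print(arm.read_clock())
```

```text
width mm 58.685143514828354 force 29.99395620863652
down True [ 0.55789774 -0.08792814  0.16903361] want z 0.169
width mm 59.02141039416751 force 29.95990442538357
down True [0.56002065 0.02606561 0.16405736] want z 0.164
red [-0.00032124 -0.00044303  0.00042137] 639
blue [-0.00017268 -0.0006538   0.00017216] 640
screw [-0.00074782  0.00024307  0.00063165] 517
wash [8.48917451e-06 7.37682709e-04 5.75308687e-04] 483
72.4583
```

View pics/side4.png

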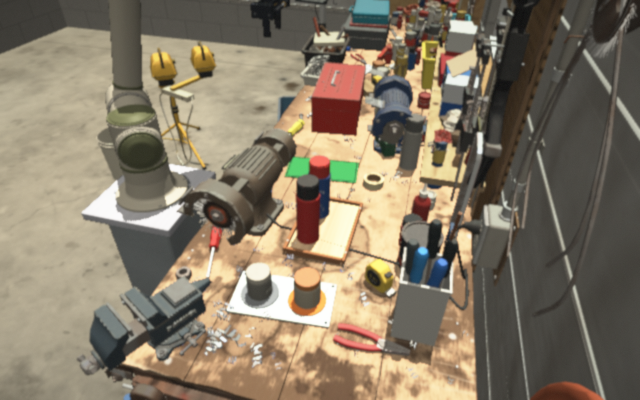

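The cans are back in the tray at (308,210) and (319,185), within 1 mm of where they started. The jars are on their pads, the tape at (373,181) hasn't moved, and the arm is clear.

```bash
python3 -c "
from bench import arm
print(arm.close_job())"
```

```text
the job is handed in; nothing more can be done
None
```

The job is handed in: both jars stand on their pads and both cans are back upright in the tray, each within about 1 mm of its target by the top camera, with nothing knocked over and about 72 s of the 131 s used; no verdict was returned.

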